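Unlock the salon's flip-top till

TASK

Take the red-headed key from the wooden block, put it straight through the till's keyhole and then, without forcing it, turn it a little clockwise to feel for the slot of the worn lock behind the plate, which stands askew, until the key sinks fully home. Then turn it gently clockwise until the bolt lets go and the lid springs open, and leave the key standing in the lock. Leave the blue key and the other things on the counter where they are.

Things in the scene. Friction and masses are not known exactly. Their poses are not given: they have to be found in the camera images.
- key_grip (a point): Till key, 74 mm tall, stands bit down, 45 g. Point: centre of its red head (bow), 9 mm thick along x, 30 wide along y, 32 tall; z up the key. Below the head, 16 to 24 mm under the point, a collar 14 mm across; then a 7 mm shank; last 10 mm (to 58 mm under the point) a flat double bit, 4 thick along x, 26 wide along y, same either way round. Stands in its block, collar on the block's top.
- spare_grip (a point): Other key, blue head, same size but a narrower bit, beside the red one in the block; not needed. Point and axes as for the red key.
- keyhole (a point): Keyhole mouth, level with the till's top, 100 mm up, in a 60 mm steel plate. x to the lid, z up; slot 28 mm along y, 6 along x, 9 by 9 middle. Plate 4 mm thick. Behind, a stiff rotor with a like slot, hidden, stands turned 13 to 54 deg clockwise (from above) of the keyhole. A key through the plate (head's centre 41.5 mm above the mouth) rests on it, can turn, and sinks 10.5 mm (to 31 mm) if lined up to about 4 deg.
- till_lid (a joint): Lid of the charcoal till (fixed; 190 deep, 360 wide, 100 high). Hinge along the till's far edge, rad, 0 shut, 1.35 fully open. A hidden bolt holds it; a spring lifts it in some 3 s once the key, home in the rotor, is 81 to 87 deg clockwise of the keyhole (some play); hard stop at 94 to 99 deg. Turning takes about 0.15 Nm. Lid's front edge is 33 mm beyond the keyhole; the lid swings up and away.
- block: Fixed wooden key block, 56 mm along x, 150 along y, 50 high; origin under its middle. The keys stand 38 mm either side of its middle along y, their heads' centres 74 mm above the counter; pull up 35 mm to clear.
- bowl: Grey tint bowl, 124 mm across, 70 high, loose, on the black mat; leave alone. Origin under its centre.
- tint_brush: Red tint brush, about 200 mm long, loose, lying on the counter at the till's right front; leave alone. Origin under its middle.
- comb: Dark blue tail comb, 210 mm long, loose, lying on the black mat; leave alone. Origin under its middle.
- tub: Dark green tub with white lid, 100 mm across, 130 high, loose; leave alone. Origin under its centre.
- canister: Light blue canister, 72 mm across, 200 high, loose; leave alone. Origin under its centre.
- glass_jar: Glass jar with white lid, 80 mm across, 100 high, loose; leave alone. Origin under its centre.

How it is judged:
By the outcome, as a careful person would: the job done as asked, in the order asked, and still so for the second after the job is handed in, with the robot touching nothing.
It also fails if it takes over 64 s, if anything falls off the work surface, if the arm or the gripper's body presses on something with over 40 N, if the wrist force passes 120 N, or if a joint passes its speed limit or range.

ROBOT

A 6-joint arm with a two-finger parallel gripper is mounted at the origin on the work surface. World frame = base frame: x ahead of the robot, y to its left, z up, the work surface at z = 0. Lengths are in m, angles in degrees, forces in N, time in s.
With the tool pointing down it reaches from about 0.275 to 0.775 m from the base axis. Payload 14.6 kg.
Tool frame: the origin (TCP) lies between the finger pads; the fingertips stand 25 mm ahead of it and the grasp point (between the pads) lies 6 mm ahead of it (tips_ahead is the distance from the TCP to the fingertips, in m); z points along the fingers, y is the line along which they close (so a half turn about z gives the same grasp; the last joint's range is limited). The gripper opens to 85 mm and grips with 20 to 120 N. Pads are 22 mm wide; open, the fingers measure 114 mm over their backs; the gripper's body (76 mm by 85 mm) begins 54 mm behind the grasp point. The pads swing forward as they close: fully open they stand 13 mm farther back than shut.
Start: joints at [55.903, 15.075, -2.767, 72.158, 0, 81.102], TCP at [0.224, 0.475, 0.256] pointing down, gripper open.
Joint ranges: [-151.79, 151.79], [-50.71, 97.33], [-67.44, 78.34], [-121.81, 120.89], [-77.56, 73.72], [-180, 180]. Speed limits (degrees/s): [108.29, 108.29, 147.25, 159.86, 180, 180].

INTERFACE

Orientations are given as a 3x3 rotation matrix whose columns are the frame's x, y, z axes.
In Python, from plant import * gives the robot as it stands.
- The arm moves only by the tool carry_out, never from a script. Its argument "motion" is one flat list of numbers, 7 for each row, row after row: the shift along the tool's x, y, z in m, then the turn, a rotation vector about the tool's x, y, z in rad, then the closure, from 0 (fully open) to 1 (shut). In form: [x, y, z, wx, wy, wz, fingers, x, y, z, wx, wy, wz, fingers, ...]. A call has 1 to 10 rows; each row shifts and turns the commanded pose from where the row before left it, along the tool's axes as they then stand; what a row does not reach is not made up. A row lasts 1/12 s, in which the tool goes at most 41.7 mm and 7.16 degrees, less where a joint would pass 70% of its speed; a pose out of reach is approached as far as the arm can. A call with a gripper value outside its range is refused whole. The fingers move at their own pace and stop on an object; "squeeze" is the grip in N (left out, the last holds). Time passes only in rows, so rows that do not move let the fingers close. It gives the time, the measured TCP pose, the force, the opening and the grip force at its end, in the units of the state.
- get_obs(): the state, without advancing time (a new reading comes with each control period).
- snapshot(name): name is "side" or "top"; returns a dict with "frame" (420x560x3 uint8, red, green, blue), "mtx" (3x3 intrinsics, pixels), "view" (4x4, takes a point from world to camera coordinates). Camera axes: x right, y down, z forward; pixel columns grow to the right and rows downward; lengths in m; the calibration is good to about 2 mm. A picture is of the moment at which its call begins. There is no depth.
- finish_job(): hands the job in; it is judged then, once.
The state is a dict: "time_s": time; "joints": joint angles; "joint_velocities": joint speeds; "effort": joint torques, N m; "eef_pos": TCP position; "eef_rot": TCP orientation; "wrist_force": force on the tool from outside, world axes, zero at the start; "ft_torque": the same for the moment, N m; "opening": opening from 0.0 (shut) to 1.0 (fully open); "finger_force": force on a finger pad.
Only numpy, scipy, OpenCV 4.12 (cv2) and the standard library are available. Lean on these libraries where they do the work, as an engineer would, in place of code of your own. Each camera call takes 0.05 s, during which the arm holds its last target. There are 200 camera calls.

## Working session

There is one attempt and no reset: what is moved stays moved. The work goes in short steps, Python scripts to look and compute and a tool call to move; the robot and the scene stay as the last step left them, time stands still between calls to the robot, and variables do not carry over. Pictures are saved under pics/ and viewed, at most 10 in all, crops included, and the job is handed in when it is done.

Besides the shell and the picture viewer there is one more tool, called as name(argument=value, ...) on one line, values as JSON. carry_out: Moves the arm, as the interface text tells. Its arguments: {"type":"object","properties":{"motion":{"type":"array","items":{"type":"number"}},"squeeze":{"type":"number"}},"required":["motion"]}

```bash
mkdir -p pics; ls; python3 - <<'E'
from plant import *
import cv2
o=get_obs()
for k in o: print(k,o[k])
for n in("side","top"):
    s=snapshot(n); cv2.imwrite(f"pics/{n}0.png",s["frame"][:,:,::-1]); print(n,s["mtx"],s["view"])
E
```

```text
pics
time_s 0.0
joints [ 5.59025322e+01  1.50994841e+01 -2.80341796e+00  7.21596250e+01
 -1.11037567e-03  8.11020322e+01]
joint_velocities [ 0.07310211  0.03836373  0.00859949  0.02692907  0.09420006 -0.03165651]
effort [-2.85014503e-03 -6.37622094e+01  3.84558713e+01  1.37357644e-02
 -2.68393505e-04 -8.47034016e-06]
eef_pos [0.22339479 0.47481932 0.25582142]
eef_rot [[-9.04830728e-01  4.25771063e-01 -5.95738488e-04]
 [ 4.25771453e-01  9.04830279e-01 -9.14555284e-04]
 [ 1.49651047e-04 -1.08116617e-03 -9.99999404e-01]]
wrist_force [0.57306075 0.21880852 0.1650006 ]
ft_torque [ 0.07432951  0.02233958 -0.01723994]
finger_force 0.0
opening 1.0019245836270125
side [[472.99455208   0.         277.35739903]
 [  0.         472.99455208 210.81286408]
 [  0.           0.           1.        ]] [[-0.88254717 -0.47019378  0.00532053  0.46834046]
 [-0.29639785  0.54747938 -0.78256926  0.25936397]
 [ 0.36504632 -0.69223127 -0.6225408   1.20427042]
 [ 0.          0.          0.          1.        ]]
top [[381.11579971   0.         283.11838304]
 [  0.         381.11579971 212.40062771]
 [  0.           0.           1.        ]] [[-0.13433674 -0.99092154 -0.00530477  0.00445482]
 [-0.96442128  0.13197049 -0.22907505  0.5811732 ]
 [ 0.22769548 -0.02565717 -0.97339431  1.17523026]
 [ 0.          0.          0.          1.        ]]
```

View pics/side0.png

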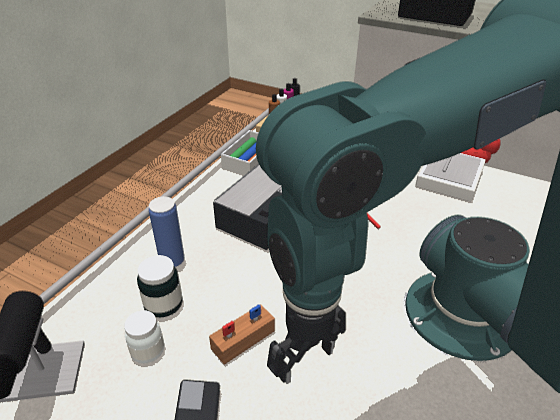

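View pics/top0.png

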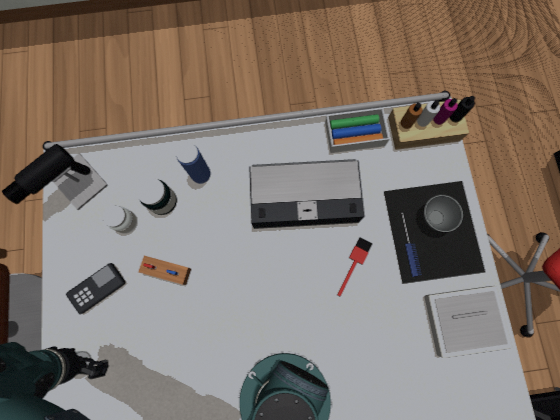

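The side view shows the red head at (229,329), the blue head at (255,314), and the arm hiding the keyhole. The top view shows the keys at (149,265) and (173,272), and the keyhole plate at (307,210).

```bash
cat > h.py <<'E'
from plant import *
import numpy as np, cv2
def ray(s,p):
    R=s["view"][:3,:3];t=s["view"][:3,3]
    d=R.T@np.linalg.inv(s["mtx"])@np.array([p[0],p[1],1.]); return -R.T@t,d
def onz(s,p,z):
    c,d=ray(s,p); return c+d*(z-c[2])/d[2]
def tri(s1,p1,s2,p2):
    c1,d1=ray(s1,p1);c2,d2=ray(s2,p2)
    k=np.linalg.lstsq(np.c_[d1,-d2],c2-c1,rcond=None)[0]
    a,b=c1+k[0]*d1,c2+k[1]*d2; return (a+b)/2,np.linalg.norm(a-b)
def proj(s,P):
    q=s["mtx"]@(s["view"]@np.r_[P,1])[:3]; return q[:2]/q[2]
def blob(s,lo,hi,box):
    x0,y0,x1,y1=box; h=cv2.cvtColor(s["frame"],cv2.COLOR_RGB2HSV)[y0:y1,x0:x1]
    m=cv2.inRange(h,np.array(lo),np.array(hi))
    return m,(x0,y0)
def cen(m,o):
    M=cv2.moments(m,True); return np.array([M["m10"]/M["m00"]+o[0],M["m01"]/M["m00"]+o[1]]),M["m00"]
E
python3 - <<'E'
from h import *
T=snapshot("top");S=snapshot("side")
for nm,lo,hi in(("red",(0,190,60),(6,255,255)),("blue",(105,130,50),(125,255,255))):
    a,na=cen(*blob(T,lo,hi,(135,250,195,290)));b,nb=cen(*blob(S,lo,hi,(205,295,280,365)))
    print(nm,a,na,b,nb,tri(T,a,S,b),onz(T,a,.074),onz(S,b,.074))
# block outline, top face + till plate
m,o=blob(T,(7,100,60),(20,255,255),(130,245,200,295)); 
c=max(cv2.findContours(m,0,2)[0],key=cv2.contourArea); r=cv2.minAreaRect(c); B=cv2.boxPoints(r)+np.array(o)
print("block",[onz(T,p,.05).round(4) for p in B])
g=cv2.cvtColor(T["frame"],cv2.COLOR_RGB2GRAY)
print(g[198:222,294:321])
a=cv2.resize(T["frame"][150:235,240:375],None,fx=5.5,fy=5.5,interpolation=cv2.INTER_CUBIC)
b=cv2.resize(T["frame"][250:290,135:195],None,fx=5.5,fy=5.5,interpolation=cv2.INTER_CUBIC)
w=np.zeros((a.shape[0],0,3),np.uint8)
cv2.imwrite("pics/till1.png",a[:,:,::-1])
E
```

```text
red [150.5  266.25] 4.0 [228.72727273 327.09090909] 22.0 (array([0.4608045 , 0.363703  , 0.07297389]), np.float64(0.003305228230013258)) [0.45909125 0.36270335 0.074     ] [0.46202268 0.36462767 0.074     ]
blue [171.26086957 271.69565217] 23.0 [254.54081633 311.60204082] 98.0 (array([0.4329234 , 0.29877214, 0.07460347]), np.float64(0.0006636414569498986)) [0.43331055 0.29906227 0.074     ] [0.43284901 0.29829405 0.074     ]
block [array([0.4498, 0.4108, 0.05  ]), array([0.5015, 0.3935, 0.05  ]), array([0.4421, 0.2513, 0.05  ]), array([0.3914, 0.2698, 0.05  ])]
[[153 152 151 152 152 152 151 152 152 151 151 151 151 149 150 151 150 150
  150 152 150 150 151 149 151 150 151]
 [152 153 151 150 152 153 152 151 151 151 152 150 149 149 148 148 148 148
  146 147 147 147 149 151 151 152 153]
 [147 147 147 147 148 152 152 150 155 155 155 151 144 136 114 109 106  99
   85  78  75  68  53  44  44  41  44]
 [ 77  58  55  61  75  82  81  83  95 112 113 113 112 122 134 132 133 142
  152 150 151 136  91  54  54  54  52]
 [ 51  57  66 118 146 132 143 154 153 154 154 154 153 153 154 153 153 154
  149 
[... 1480 characters left out ...]
 142  95  56  55  57]
 [ 55  57  57  69 121 155 152 154 157 156 154 156 155 154 156 156 155 155
  156 156 144 126 136 114  56  57  58]
 [ 58  58  55  69 120 142 112 127 157 156 156 156 157 156 156 156 155 156
  157 156 138  95 116 116  56  55  56]
 [ 56  56  55  66 105 118  95 127 156 156 156 154 155 153 155 154 152 152
  152 152 147 142 151 129  54  53  55]
 [ 55  55  52  53 111 147 142 150 153 152 149 141 128 128 128 121 101  95
   95  95  92  78  58  51  22   9  13]
 [ 35  31  30  28  40  59  58  48  22  20  21  18   9  12  12  12  14  15
   11  13   8  13  14  12  13   8  16]
 [ 14   9   9   9  12  11  12  13   8  12  19  20  13  16  12  10   5   7
    7  16  12   8  12  12   9  14  17]]
```

View pics/till1.png

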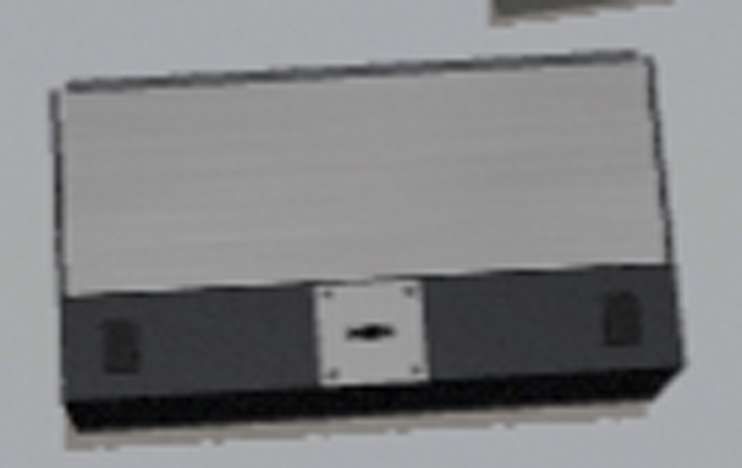

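The crop shows the plate with the slot centred near full-image pixel (307.5,210.2), and the lid front edge running from (252,204) to (361,198). Next I'll refine both poses.

```bash
python3 - <<'E'
from h import *
T=snapshot("top");S=snapshot("side")
def redm(s,b):
    x0,y0,x1,y1=b; f=s["frame"][y0:y1,x0:x1].astype(int)
    return ((f[...,0]>2.6*f[...,1])&(f[...,0]>60)&(f[...,1]-f[...,2]<12)).astype(np.uint8),(x0,y0)
a,na=cen(*redm(T,(138,255,162,280)));b,nb=cen(*redm(S,(215,310,245,350)))
print("red",a,na,b,nb,tri(T,a,S,b),onz(T,a,.078),onz(S,b,.074))
print(T["frame"][260:272,142:160,:2].tolist()) if na<8 else 0
g=cv2.cvtColor(T["frame"],cv2.COLOR_RGB2GRAY).astype(float)
def edge(col,lo,hi,lev):
    v=g[lo:hi,col]; i=np.where((v[:-1]>lev)&(v[1:]<=lev))[0][0]; return lo+i+(v[i]-lev)/(v[i]-v[i+1])
cols=[c for c in range(256,358) if not 294<=c<=320]
P=np.array([onz(T,(c,edge(c,190,212,100)),.1) for c in cols])
vx,vy,x0,y0=cv2.fitLine(P[:,:2].astype(np.float32),cv2.DIST_HUBER,0,.01,.01).ravel()
print("lid edge dir",np.degrees(np.arctan2(vy,vx)),(x0,y0))
w=np.clip(150-g[206:214,300:315],0,None);yy,xx=np.mgrid[206:214,300:315]
p=((xx*w).sum()/w.sum(),(yy*w).sum()/w.sum()); print("slot",p,onz(T,p,.1))
m=(g[198:222,292:321]>115).astype(np.uint8);
# plate: fill from row 201 on
m[:3]=0; 
c=max(cv2.findContours(m,0,2)[0],key=cv2.contourArea);r=cv2.minAreaRect(c);print("plate",r);print(onz(T,np.array(r[0])+(292,198),.1))
# distance of slot from lid edge
k=onz(T,p,.1)[:2];n=np.array([-vy,vx]);print("slot-lid",(k-(x0,y0))@n)
o=get_obs();print(o["time_s"])
E
```

```text
red [148.  265.5] 22.0 [227.95327103 328.3271028 ] 107.0 (array([0.46161362, 0.36952892, 0.07569937]), np.float64(0.0013670165352483216)) [0.46194165 0.3690101  0.078     ] [0.46170657 0.3683607  0.074     ]
lid edge dir 85.50726 (np.float32(0.5985175), np.float32(-0.15208855))
slot (np.float64(306.85742283194514), np.float64(209.96815286624204)) [ 0.56649225 -0.14894093  0.1       ]
plate ((14.924139976501465, 12.089656829833984), (18.103918075561523, 18.934370040893555), 85.2363510131836)
[ 0.5660708  -0.14909187  0.1       ]
slot-lid 0.03217338006824007
0.3
```

carry_out(motion=[-0.0326,0.0007,0.012,0,0,0,0,-0.0326,0.0007,0.012,0,0,0,0,-0.0326,0.0007,0.012,0,0,0,0,-0.0326,0.0007,0.012,0,0,0,0,-0.0326,0.0007,0.012,0,0,0,0,-0.0326,0.0007,0.012,0,0,0,0,-0.0326,0.0007,0.012,0,0,0,0,-0.0326,0.0007,0.012,0,0,0,0,0,0,0,0,0,-0.12,0,0,0,0,0,0,-0.12,0], squeeze=60)

```text
time_s: 1.13
eef_pos: [0.4632, 0.3679, 0.1591]
eef_rot: [[-0.981, 0.196, -0.001], [0.196, 0.981, -0.001], [0.001, -0.001, -1.0]]
wrist_force: [-1.1, 0.2, 0.2]
opening: 0.998
finger_force: 0.0
```

carry_out(motion=[0,0,0,0,0,-0.12,0,0,0,0,0,0,-0.12,0,0,0,0,0,0,-0.12,0,0,0,0,0,0,-0.12,0,0,0,0,0,0,-0.12,0,0,0,0,0,0,-0.12,0,0,0,0,0,0,-0.12,0,0,0,0,0,0,-0.12,0,0,0,0,0,0,-0.12,0,0,0,0,0,0,-0.12,0])

```text
time_s: 1.97
eef_pos: [0.4619, 0.3691, 0.1602]
eef_rot: [[-0.535, -0.845, -0.0], [-0.845, 0.535, -0.0], [0.0, 0.0, -1.0]]
wrist_force: [0.9, -0.1, -0.1]
opening: 1.001
finger_force: 0.0
```

carry_out(motion=[0,0,0,0,0,-0.12,0,0,0,0,0,0,-0.056,0,0,0,0,0,0,0,0,0,0,0,0,0,0,0])

```text
time_s: 2.3
eef_pos: [0.4619, 0.3691, 0.1602]
eef_rot: [[-0.386, -0.922, -0.0], [-0.922, 0.386, -0.0], [0.0, 0.0, -1.0]]
wrist_force: [0.1, 0.9, 0.0]
opening: 1.001
finger_force: 0.0
```

carry_out(motion=[0,0,0.012,0,0,0,0,0,0,0.012,0,0,0,0,0,0,0.012,0,0,0,0,0,0,0.012,0,0,0,0,0,0,0.012,0,0,0,0,0,0,0.008,0,0,0,0,0,0,0.006,0,0,0,0,0,0,0,0,0,0,0.5,0,0,0,0,0,0,0.7,0,0,0,0,0,0,0.7])

```text
time_s: 3.13
eef_pos: [0.4622, 0.3692, 0.0869]
eef_rot: [[-0.385, -0.923, 0.001], [-0.923, 0.385, 0.0], [-0.001, -0.0, -1.0]]
wrist_force: [0.0, -0.2, -0.1]
opening: 0.6
finger_force: 0.0
```

carry_out(motion=[0,0,0,0,0,0,0.8,0,0,0,0,0,0,0.8,0,0,0,0,0,0,1,0,0,0,0,0,0,1,0,0,0,0,0,0,1,0,0,0,0,0,0,1])

```text
time_s: 3.63
eef_pos: [0.4621, 0.3691, 0.0866]
eef_rot: [[-0.384, -0.923, 0.001], [-0.923, 0.384, 0.0], [-0.0, -0.0, -1.0]]
wrist_force: [0.8, -2.0, 5.4]
opening: 0.093
finger_force: 60.3
```

carry_out(motion=[0,0,-0.004,0,0,0,1,0,0,-0.008,0,0,0,1,0,0,-0.012,0,0,0,1,0,0,-0.02,0,0,0,1,0,0,-0.03,0,0,0,1,0,0,-0.03,0,0,0,1,0,0,-0.02,0,0,0,1,0,0,0,0,0,0,1,0,0,0,0,0,0,1])

```text
time_s: 4.38
eef_pos: [0.4622, 0.3693, 0.2114]
eef_rot: [[-0.384, -0.923, 0.002], [-0.923, 0.384, 0.001], [-0.002, -0.001, -1.0]]
wrist_force: [-0.6, -0.2, -1.6]
opening: 0.094
finger_force: 59.4
```

```bash
python3 - <<'E'
from h import *
o=get_obs();print(o["eef_pos"],o["wrist_force"],o["opening"],o["joints"])
S=snapshot("side");p=proj(S,o["eef_pos"]+[0,0,-.05]);print(p,proj(S,o["eef_pos"]-[0,0,.012]),proj(S,o["eef_pos"]-[0,0,.07]))
x,y=p.astype(int);c=S["frame"][y-60:y+60,x-75:x+75]
cv2.imwrite("pics/lift.png",cv2.resize(c,None,fx=5,fy=5,interpolation=cv2.INTER_CUBIC)[:,:,::-1]);print(x-75,y-60)
E
```

```text
[0.46220823 0.36932496 0.21144455] [-0.64676312 -0.15617324 -1.55641819] 0.09413620619173706 [ 3.07361818e+01  2.24482381e+01  1.34776375e+00  6.87805722e+01
  3.89337287e-03 -3.66598072e+01]
[225.08438124 303.01895123] [223.9355739  291.05284875] [225.66780603 309.09596746]
150 243
```

View pics/lift.png

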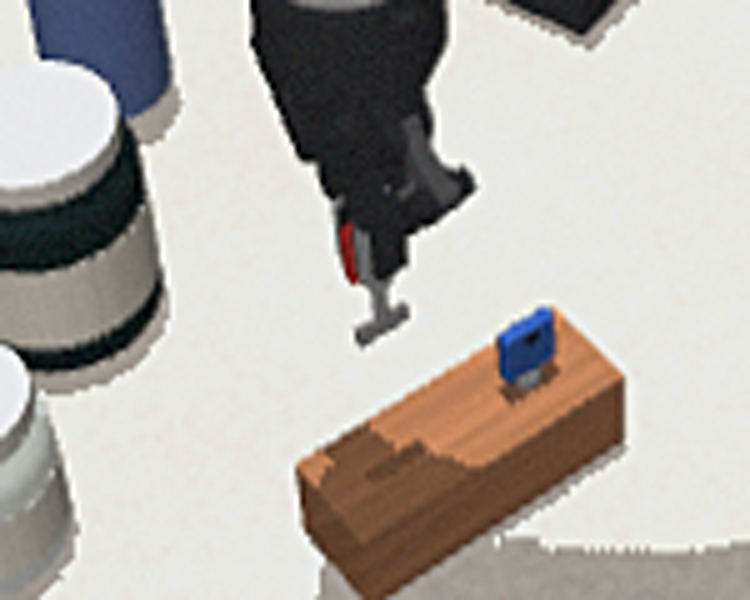

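The picture shows the key held straight, its bit centre at about pixel (226.6,308), with the blue key undisturbed in the block.

carry_out(motion=[0.0274,-0.01846,0,0,0,0,1,0.0274,-0.01846,0,0,0,0,1,0.0274,-0.01846,0,0,0,0,1,0.0274,-0.01846,0,0,0,0,1,0.0274,-0.01846,0,0,0,0,1,0.0274,-0.01846,0,0,0,0,1,0.0274,-0.01846,0,0,0,0,1,0.0274,-0.01846,0,0,0,0,1,0.0274,-0.01846,0,0,0,0,1,0.0274,-0.01846,0,0,0,0,1])

```text
time_s: 5.27
eef_pos: [0.5263, 0.0436, 0.2091]
eef_rot: [[-0.384, -0.923, -0.002], [-0.923, 0.384, 0.0], [0.001, 0.002, -1.0]]
wrist_force: [0.9, -0.8, -0.8]
opening: 0.093
finger_force: 59.4
```

carry_out(motion=[0.0274,-0.01846,0,0,0,0,1,0.0274,-0.01846,0,0,0,0,1,0.0274,-0.01846,0,0,0,0,1,0.0274,-0.01846,0,0,0,0,1,0.0274,-0.01846,0,0,0,0,1,0.0274,-0.01846,0,0,0,0,1,0,0,0,0,0,-0.1053,1,0,0,0,0,0,-0.1053,1,0,0,0,0,0,-0.1053,1,0,0,0,0,0,0,1])

```text
time_s: 6.1
eef_pos: [0.5654, -0.1492, 0.2089]
eef_rot: [[-0.074, -0.997, -0.002], [-0.997, 0.074, 0.001], [-0.001, 0.002, -1.0]]
wrist_force: [0.0, 0.3, 0.2]
opening: 0.093
finger_force: 59.4
```

carry_out(motion=[0,0,0.011,0,0,0,1,0,0,0.011,0,0,0,1,0,0,0.009,0,0,0,1,0,0,0,0,0,0,1,0,0,0,0,0,0,1,0,0,0,0,0,0,1])

```text
time_s: 6.6
eef_pos: [0.5661, -0.1492, 0.1795]
eef_rot: [[-0.08, -0.997, 0.0], [-0.997, 0.08, -0.0], [0.0, -0.0, -1.0]]
wrist_force: [-0.1, -0.3, -0.0]
opening: 0.09
finger_force: 59.4
```

```bash
python3 - <<'E'
from h import *
o=get_obs();print(o["eef_pos"],o["eef_rot"],o["wrist_force"],o["opening"],o["joints"])
S=snapshot("side");k=np.array([.566,-.149,.1]);p=proj(S,k);print(p,proj(S,o["eef_pos"]-[0,0,.07]))
x,y=p.astype(int);c=S["frame"][y-45:y+30,x-50:x+50]
cv2.imwrite("pics/kh1.png",cv2.resize(c,None,fx=8,fy=8,interpolation=cv2.INTER_CUBIC)[:,:,::-1]);print(x-50,y-45)
E
```

```text
[ 0.56608229 -0.14916438  0.17953712] [[-7.95054882e-02 -9.96834427e-01  4.87791170e-05]
 [-9.96834428e-01  7.95054864e-02 -3.87927828e-05]
 [ 3.47917740e-05 -5.17089424e-05 -9.99999998e-01]] [-0.14876631 -0.34616568 -0.03850341] 0.09020587210343835 [-2.27346719e+01  2.27828114e+01 -3.20053064e+00  6.40132213e+01
 -9.69866854e-04 -1.08174530e+02]
[290.19724436 188.58370306] [290.26681453 186.01585478]
240 143
```

View pics/kh1.png

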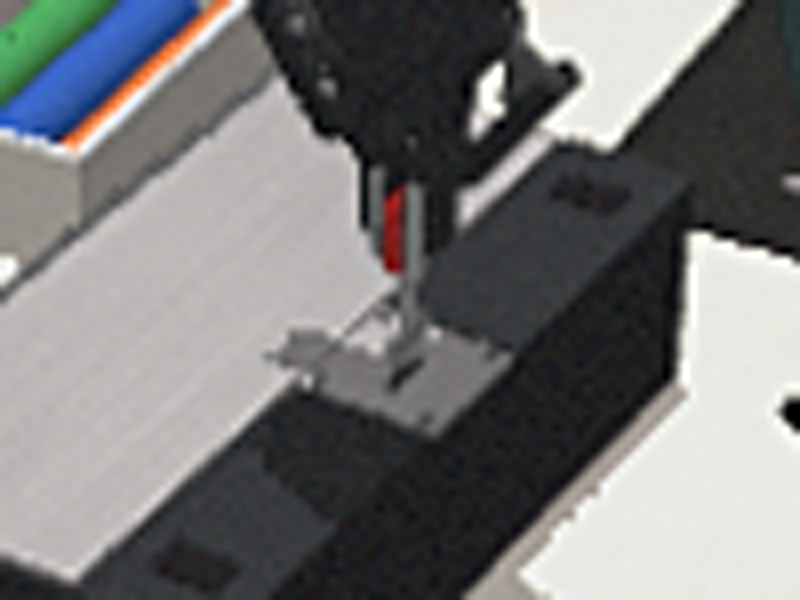

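The picture shows the bit hovering just above the slot: bit at about crop (403,352), slot at (405,372). That matches the expected 20 px drop, so they line up. I'll descend gently.

carry_out(motion=[0,0,0.003,0,0,0,1,0,0,0.003,0,0,0,1,0,0,0.002,0,0,0,1,0,0,0.001,0,0,0,1,0,0,0.001,0,0,0,1,0,0,0.001,0,0,0,1,0,0,0,0,0,0,1,0,0,0,0,0,0,1])

```text
time_s: 7.32
eef_pos: [0.566, -0.149, 0.1682]
eef_rot: [[-0.078, -0.997, -0.0], [-0.997, 0.078, 0.0], [-0.0, 0.0, -1.0]]
wrist_force: [0.5, 1.9, -1.0]
opening: 0.096
finger_force: 59.4
```

carry_out(motion=[0,0,0.001,0,0,0,1,0,0,0.001,0,0,0,1,0,0,0.001,0,0,0,1,0,0,0.001,0,0,0,1,0,0,0,0,0,0,1,0,0,0,0,0,0,1])

```text
time_s: 7.82
eef_pos: [0.566, -0.1491, 0.1641]
eef_rot: [[-0.079, -0.997, -0.0], [-0.997, 0.079, 0.0], [-0.0, 0.0, -1.0]]
wrist_force: [1.1, 4.8, -0.4]
opening: 0.091
finger_force: 59.4
```

carry_out(motion=[-0.0005,0,0.001,0,0,0,1,0,0,0.001,0,0,0,1,0,0,0.001,0,0,0,1,0,0,0.001,0,0,0,1,0,0,0.001,0,0,0,1,0,0,0.001,0,0,0,1,0,0,0.001,0,0,0,1,0,0,0,0,0,0,1,0,0,0,0,0,0,1])

```text
time_s: 8.57
eef_pos: [0.566, -0.1488, 0.1571]
eef_rot: [[-0.079, -0.997, -0.0], [-0.997, 0.079, -0.0], [0.0, 0.0, -1.0]]
wrist_force: [0.7, 0.1, 0.1]
opening: 0.088
finger_force: 59.5
```

carry_out(motion=[0,0,0.001,0,0,0,1,0,0,0.001,0,0,0,1,0,0,0.0005,0,0,0,1,0,0,0.0005,0,0,0,1,0,0,0.0003,0,0,0,1,0,0,0,0,0,0,1,0,0,0,0,0,0,1])

```text
time_s: 9.15
eef_pos: [0.5661, -0.1487, 0.1542]
eef_rot: [[-0.079, -0.997, 0.0], [-0.997, 0.079, -0.0], [0.0, -0.0, -1.0]]
wrist_force: [-0.6, 0.1, 3.6]
opening: 0.093
finger_force: 60.2
```

carry_out(motion=[0,0,0,0,0,0.025,1,0,0,0,0,0,0.025,1,0,0,0,0,0,0.025,1,0,0,0,0,0,0.025,1,0,0,0,0,0,0.025,1,0,0,0,0,0,0.025,1,0,0,0.0003,0,0,0,1,0,0,0,0,0,0,1])

```text
time_s: 9.82
eef_pos: [0.5663, -0.1488, 0.1541]
eef_rot: [[-0.226, -0.974, 0.001], [-0.974, 0.226, -0.0], [0.0, -0.001, -1.0]]
wrist_force: [-0.4, -0.5, 7.0]
opening: 0.094
finger_force: 60.7
```

```bash
cat > st.py <<'E'
from h import *
o=get_obs();r=o["eef_rot"];print(o["time_s"],o["eef_pos"].round(5),o["wrist_force"].round(2),o["ft_torque"].round(3),"cw",round(-94.5-np.degrees(np.arctan2(r[1][0],r[0][0])),2),o["opening"])
E
python3 st.py
```

```text
9.8167 [ 0.56634 -0.14879  0.15412] [-0.38 -0.53  6.97] [0.082 0.155 0.005] cw 8.58 0.09370291250227032
```

carry_out(motion=[0,0,0,0,0,0.026,1,0,0,0,0,0,0.026,1,0,0,0,0,0,0,1])

```text
time_s: 10.07
eef_pos: [0.5664, -0.1488, 0.1541]
eef_rot: [[-0.278, -0.961, 0.001], [-0.961, 0.278, -0.0], [0.0, -0.001, -1.0]]
wrist_force: [0.4, 0.5, 5.5]
opening: 0.094
finger_force: 60.4
```

carry_out(motion=[0,0,0,0,0,0.026,1,0,0,0,0,0,0.026,1,0,0,0,0,0,0,1])

```text
time_s: 10.32
eef_pos: [0.5665, -0.1489, 0.1541]
eef_rot: [[-0.328, -0.945, 0.001], [-0.945, 0.328, -0.001], [0.0, -0.001, -1.0]]
wrist_force: [0.3, 0.0, 6.7]
opening: 0.097
finger_force: 60.4
```

```bash
python3 st.py
```

```text
10.3167 [ 0.56646 -0.14886  0.15414] [0.29 0.02 6.65] [ 0.019 -0.063  0.053] cw 14.62 0.09731484782323668
```

carry_out(motion=[0,0,0,0,0,0.026,1,0,0,0,0,0,0.026,1,0,0,0,0,0,0,1])

```text
time_s: 10.57
eef_pos: [0.5664, -0.1488, 0.1541]
eef_rot: [[-0.376, -0.927, 0.001], [-0.927, 0.376, -0.0], [0.0, -0.001, -1.0]]
wrist_force: [0.2, 0.5, 6.2]
opening: 0.093
finger_force: 60.4
```

carry_out(motion=[0,0,0,0,0,0.026,1,0,0,0,0,0,0.026,1,0,0,0,0,0,0,1])

```text
time_s: 10.82
eef_pos: [0.5665, -0.1488, 0.1541]
eef_rot: [[-0.424, -0.906, 0.001], [-0.906, 0.424, -0.0], [-0.0, -0.001, -1.0]]
wrist_force: [0.8, -0.2, 5.9]
opening: 0.094
finger_force: 60.4
```

```bash
python3 st.py
```

```text
10.8167 [ 0.56645 -0.14884  0.15412] [ 0.82 -0.19  5.93] [0.024 0.026 0.039] cw 20.58 0.09416561686377478
```

carry_out(motion=[0,0,0,0,0,0.026,1,0,0,0,0,0,0.026,1,0,0,0,0,0,0,1])

```text
time_s: 11.07
eef_pos: [0.5664, -0.1488, 0.1541]
eef_rot: [[-0.47, -0.882, 0.001], [-0.882, 0.47, -0.0], [-0.0, -0.001, -1.0]]
wrist_force: [0.3, 0.4, 5.2]
opening: 0.095
finger_force: 60.3
```

carry_out(motion=[0,0,0,0,0,0.026,1,0,0,0,0,0,0.026,1,0,0,0,0,0,0,1])

```text
time_s: 11.32
eef_pos: [0.5665, -0.1488, 0.1541]
eef_rot: [[-0.516, -0.857, 0.001], [-0.857, 0.516, -0.0], [-0.0, -0.001, -1.0]]
wrist_force: [0.6, 0.2, 6.3]
opening: 0.092
finger_force: 60.3
```

```bash
python3 st.py
```

```text
11.3167 [ 0.56645 -0.14885  0.1541 ] [0.61 0.21 6.26] [-0.064 -0.093  0.003] cw 26.54 0.0924371881648098
```

carry_out(motion=[0,0,0,0,0,0.026,1,0,0,0,0,0,0.026,1,0,0,0,0,0,0,1])

```text
time_s: 11.57
eef_pos: [0.5664, -0.1489, 0.1541]
eef_rot: [[-0.559, -0.829, 0.001], [-0.829, 0.559, -0.001], [-0.0, -0.001, -1.0]]
wrist_force: [0.7, -0.0, 5.0]
opening: 0.089
finger_force: 60.3
```

carry_out(motion=[0,0,0,0,0,0.026,1,0,0,0,0,0,0.026,1,0,0,0,0,0,0,1])

```text
time_s: 11.82
eef_pos: [0.5664, -0.1488, 0.1541]
eef_rot: [[-0.601, -0.799, 0.001], [-0.799, 0.601, -0.0], [-0.0, -0.001, -1.0]]
wrist_force: [0.8, 0.2, 6.6]
opening: 0.093
finger_force: 60.3
```

```bash
python3 st.py
```

```text
11.8167 [ 0.56643 -0.14884  0.15405] [0.84 0.23 6.64] [-0.104 -0.082 -0.058] cw 32.48 0.09294010852258502
```

carry_out(motion=[0,0,0,0,0,0.026,1,0,0,0,0,0,0.026,1,0,0,0,0,0,0,1])

```text
time_s: 12.07
eef_pos: [0.5664, -0.1489, 0.1539]
eef_rot: [[-0.642, -0.767, 0.001], [-0.767, 0.642, -0.0], [-0.0, -0.001, -1.0]]
wrist_force: [0.3, 0.0, 5.1]
opening: 0.095
finger_force: 60.2
```

carry_out(motion=[0,0,0,0,0,0.026,1,0,0,0,0,0,0.026,1,0,0,0,0,0,0,1])

```text
time_s: 12.32
eef_pos: [0.5663, -0.1488, 0.1538]
eef_rot: [[-0.68, -0.733, 0.001], [-0.733, 0.68, -0.0], [-0.0, -0.001, -1.0]]
wrist_force: [0.6, -0.8, 5.4]
opening: 0.093
finger_force: 60.1
```

```bash
python3 st.py
```

```text
12.3167 [ 0.56627 -0.14881  0.15382] [ 0.58 -0.83  5.44] [-0.207 -0.191  0.065] cw 38.38 0.09283704048901403
```

carry_out(motion=[0,0,0,0,0,0.026,1,0,0,0,0,0,0,1,0,0,0,0,0,0,1])

```text
time_s: 12.57
eef_pos: [0.5662, -0.1487, 0.1537]
eef_rot: [[-0.698, -0.716, 0.0], [-0.716, 0.698, -0.0], [-0.0, -0.0, -1.0]]
wrist_force: [2.0, 0.5, 3.4]
opening: 0.09
finger_force: 60.1
```

carry_out(motion=[0,0,0,0,0,0.026,1,0,0,0,0,0,0,1,0,0,0,0,0,0,1])

```text
time_s: 12.82
eef_pos: [0.5658, -0.1486, 0.1534]
eef_rot: [[-0.717, -0.697, -0.001], [-0.697, 0.717, 0.0], [0.0, 0.001, -1.0]]
wrist_force: [-0.1, -0.8, 1.4]
opening: 0.096
finger_force: 59.5
```

```bash
python3 st.py
```

```text
12.8167 [ 0.5658  -0.14857  0.15338] [-0.13 -0.84  1.43] [-0.124 -0.177  0.023] cw 41.28 0.09630539853479267
```

carry_out(motion=[0,0,0.0005,0,0,0,1,0,0,0.0005,0,0,0,1,0,0,0,0,0,0,1,0,0,0,0,0,0,1])

```text
time_s: 13.15
eef_pos: [0.5659, -0.1486, 0.1525]
eef_rot: [[-0.718, -0.696, -0.0], [-0.696, 0.718, 0.0], [0.0, 0.0, -1.0]]
wrist_force: [-0.7, -0.4, -1.1]
opening: 0.092
finger_force: 59.5
```

```bash
python3 st.py
```

```text
13.15 [ 0.56589 -0.14862  0.15249] [-0.71 -0.38 -1.15] [-0.091  0.03  -0.044] cw 41.36 0.09198939483771414
```

carry_out(motion=[0,0,0.001,0,0,0.01,1,0,0,0.001,0,0,0,1,0,0,0.001,0,0,0,1,0,0,0.001,0,0,0,1,0,0,0.001,0,0,0,1,0,0,0,0,0,0,1])

```text
time_s: 13.65
eef_pos: [0.566, -0.1486, 0.1475]
eef_rot: [[-0.725, -0.689, -0.0], [-0.689, 0.725, 0.0], [0.0, 0.0, -1.0]]
wrist_force: [-0.2, 0.5, 0.1]
opening: 0.091
finger_force: 59.7
```

```bash
python3 st.py
```

```text
13.65 [ 0.566   -0.14864  0.1475 ] [-0.15  0.46  0.07] [ 0.135  0.006 -0.052] cw 41.95 0.09084466950117859
```

carry_out(motion=[0,0,0.001,0,0,0,1,0,0,0.001,0,0,0,1,0,0,0.001,0,0,0,1,0,0,0.0005,0,0,0,1,0,0,0.0005,0,0,0,1,0,0,0.0003,0,0,0,1,0,0,0,0,0,0,1])

```text
time_s: 14.23
eef_pos: [0.5661, -0.1487, 0.1437]
eef_rot: [[-0.725, -0.689, 0.0], [-0.689, 0.725, -0.0], [-0.0, -0.0, -1.0]]
wrist_force: [-1.0, 2.1, 6.6]
opening: 0.094
finger_force: 60.7
```

```bash
python3 st.py
```

```text
14.2333 [ 0.5661  -0.1487   0.14369] [-0.96  2.11  6.56] [ 0.365  0.4   -0.075] cw 41.95 0.09385948721024422
```

carry_out(motion=[0,0,0,0,0,0.03,1,0,0,0,0,0,0.03,1,0,0,0,0,0,0.03,1,0,0,0,0,0,0.03,1,0,0,0,0,0,0.03,1,0,0,0,0,0,0.03,1,0,0,0,0,0,0,1], squeeze=80)

```text
time_s: 14.82
eef_pos: [0.5664, -0.1489, 0.1437]
eef_rot: [[-0.837, -0.547, 0.001], [-0.547, 0.837, -0.001], [-0.0, -0.001, -1.0]]
wrist_force: [-1.0, -0.2, 5.0]
opening: 0.087
finger_force: 80.2
```

```bash
python3 st.py
```

```text
14.8167 [ 0.56644 -0.14894  0.14371] [-1.05 -0.17  5.05] [-0.028 -0.011 -0.002] cw 52.37 0.08723903379356936
```

carry_out(motion=[0,0,0,0,0,0.03,1,0,0,0,0,0,0.03,1,0,0,0,0,0,0.03,1,0,0,0,0,0,0.03,1,0,0,0,0,0,0.03,1,0,0,0,0,0,0.03,1,0,0,0,0,0,0.03,1,0,0,0,0,0,0.03,1])

```text
time_s: 15.48
eef_pos: [0.5664, -0.1489, 0.1437]
eef_rot: [[-0.943, -0.332, 0.001], [-0.332, 0.943, -0.001], [-0.001, -0.001, -1.0]]
wrist_force: [-1.3, -0.1, 5.2]
opening: 0.088
finger_force: 80.2
```

carry_out(motion=[0,0,0,0,0,0.03,1,0,0,0,0,0,0.03,1,0,0,0,0,0,0.03,1,0,0,0,0,0,0.03,1,0,0,0,0,0,0.03,1,0,0,0,0,0,0.03,1,0,0,0,0,0,0.03,1,0,0,0,0,0,0,1])

```text
time_s: 16.15
eef_pos: [0.5664, -0.149, 0.1437]
eef_rot: [[-0.992, -0.128, 0.001], [-0.128, 0.992, -0.001], [-0.001, -0.001, -1.0]]
wrist_force: [-0.3, -0.2, 5.6]
opening: 0.091
finger_force: 80.2
```

```bash
python3 st.py
```

```text
16.15 [ 0.56643 -0.14899  0.14373] [-0.25 -0.24  5.59] [-0.087  0.056  0.18 ] cw 78.15 0.09132611013196427
```

carry_out(motion=[0,0,0,0,0,0.02,1,0,0,0,0,0,0.02,1,0,0,0,0,0,0.02,1,0,0,0,0,0,0.02,1,0,0,0,0,0,0.02,1,0,0,0,0,0,0,1,0,0,0,0,0,0,1,0,0,0,0,0,0,1])

```text
time_s: 16.82
eef_pos: [0.5664, -0.1491, 0.1437]
eef_rot: [[-1.0, -0.03, 0.001], [-0.03, 1.0, -0.001], [-0.001, -0.001, -1.0]]
wrist_force: [0.1, -1.2, 5.8]
opening: 0.088
finger_force: 80.2
```

```bash
python3 st.py; cat > lid.py <<'E'
from h import *
T=snapshot("top");a=cv2.imread("pics/top0.png",0).astype(int);g=cv2.cvtColor(T["frame"],cv2.COLOR_RGB2GRAY).astype(int)
d=abs(g-a)[158:198,252:290];print("lid diff",d.mean(),d.max())
E
python3 lid.py
```

```text
16.8167 [ 0.56645 -0.14911  0.14374] [ 0.09 -1.15  5.8 ] [-0.205  0.001  0.132] cw 83.77 0.08837307714594463
lid diff 35.94078947368421 102
```

carry_out(motion=[0,0,0,0,0,0.0175,1,0,0,0,0,0,0,1,0,0,0,0,0,0,1,0,0,0,0,0,0,1])

```text
time_s: 17.2
eef_pos: [0.5664, -0.1491, 0.1437]
eef_rot: [[-1.0, -0.013, 0.001], [-0.013, 1.0, -0.001], [-0.001, -0.001, -1.0]]
wrist_force: [0.6, -0.1, 4.6]
opening: 0.093
finger_force: 80.2
```

```bash
python3 st.py; python3 lid.py; python3 - <<'E'
from h import *
S=snapshot("side");T=snapshot("top")
c=np.hstack([S["frame"][90:270,170:370],T["frame"][120:300,200:400]])
cv2.imwrite("pics/lid1.png",cv2.resize(c,None,fx=2,fy=2,interpolation=cv2.INTER_CUBIC)[:,:,::-1])
E
```

```text
17.2 [ 0.56644 -0.1491   0.14373] [ 0.56 -0.11  4.64] [-0.184  0.069  0.098] cw 84.78 0.09282797561650954
lid diff 35.99144736842105 101
```

View pics/lid1.png

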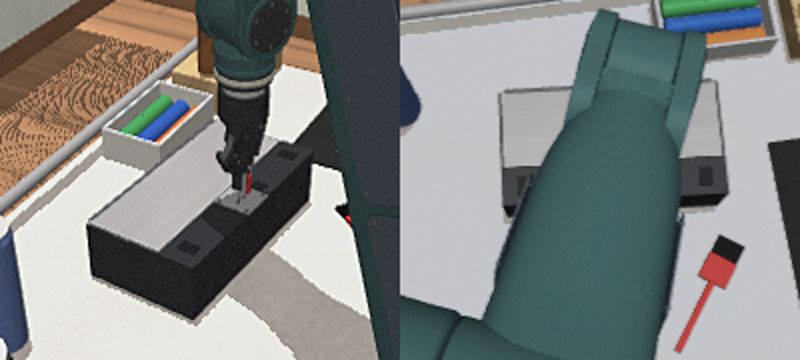

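The lid is still shut: flat in the side view, with the till unmoved. I'll keep turning.

```bash
cat > lid.py <<'E'
from h import *
import os
S=snapshot("side");g=cv2.cvtColor(S["frame"],cv2.COLOR_RGB2GRAY)
if os.path.exists("ref.npy"):
    d=abs(g.astype(int)-np.load("ref.npy").astype(int))[140:215,215:275];print("lid diff",d.mean(),d.max())
else: np.save("ref.npy",g)
E
python3 lid.py
```

carry_out(motion=[0,0,0,0,0,0.0175,1,0,0,0,0,0,0.0175,1,0,0,0,0,0,0,1,0,0,0,0,0,0,1,0,0,0,0,0,0,1,0,0,0,0,0,0,1])

```text
time_s: 17.9
eef_pos: [0.5664, -0.1491, 0.1437]
eef_rot: [[-1.0, 0.022, 0.001], [0.022, 1.0, -0.001], [-0.001, -0.001, -1.0]]
wrist_force: [0.1, -1.3, 5.0]
opening: 0.095
finger_force: 80.2
```

```bash
python3 st.py;python3 lid.py
```

```text
17.9 [ 0.56644 -0.14911  0.14373] [ 0.14 -1.26  5.02] [-0.248  0.034  0.148] cw -273.22 0.0949349524824977
lid diff 1.732888888888889 13
```

carry_out(motion=[0,0,0,0,0,0.0175,1,0,0,0,0,0,0.0175,1,0,0,0,0,0,0,1,0,0,0,0,0,0,1,0,0,0,0,0,0,1,0,0,0,0,0,0,1])

```text
time_s: 18.45
eef_pos: [0.5664, -0.1491, 0.1437]
eef_rot: [[-0.998, 0.057, 0.001], [0.057, 0.998, -0.001], [-0.001, -0.001, -1.0]]
wrist_force: [-0.3, -1.8, 4.9]
opening: 0.09
finger_force: 80.2
```

```bash
python3 st.py;python3 lid.py
```

```text
18.45 [ 0.56644 -0.14914  0.14374] [-0.32 -1.79  4.88] [-0.31   0.007  0.131] cw -271.21 0.09035706338667686
lid diff 1.792888888888889 32
```

carry_out(motion=[0,0,0,0,0,0,1,0,0,0,0,0,0,1,0,0,0,0,0,0,1,0,0,0,0,0,0,1])

```text
time_s: 18.83
eef_pos: [0.5664, -0.1491, 0.1437]
eef_rot: [[-0.998, 0.057, 0.001], [0.057, 0.998, -0.001], [-0.001, -0.001, -1.0]]
wrist_force: [0.3, -1.5, 5.5]
opening: 0.094
finger_force: 80.2
```

```bash
python3 st.py;python3 lid.py
```

```text
18.8333 [ 0.56641 -0.14911  0.14371] [ 0.28 -1.46  5.46] [-0.38   0.066  0.162] cw -271.21 0.09394930527072927
lid diff 1.792888888888889 32
```

carry_out(motion=[0,0,0,0,0,0.0175,1,0,0,0,0,0,0.0087,1,0,0,0,0,0,0,1,0,0,0,0,0,0,1,0,0,0,0,0,0,1,0,0,0,0,0,0,1])

```text
time_s: 19.38
eef_pos: [0.5664, -0.1491, 0.1437]
eef_rot: [[-0.996, 0.084, 0.001], [0.084, 0.996, -0.001], [-0.001, -0.001, -1.0]]
wrist_force: [0.3, -1.5, 5.4]
opening: 0.09
finger_force: 80.2
```

```bash
python3 st.py;python3 lid.py
```

```text
19.3833 [ 0.56643 -0.14914  0.14373] [ 0.27 -1.53  5.35] [-0.334  0.061  0.134] cw -269.7 0.08965421190196343
lid diff 8.255333333333333 197
```

carry_out(motion=[0,0,0,0,0,0,1,0,0,0,0,0,0,1,0,0,0,0,0,0,1,0,0,0,0,0,0,1,0,0,0,0,0,0,1,0,0,0,0,0,0,1,0,0,0,0,0,0,1,0,0,0,0,0,0,1,0,0,0,0,0,0,1,0,0,0,0,0,0,1])

```text
time_s: 20.27
eef_pos: [0.5664, -0.1491, 0.1437]
eef_rot: [[-0.996, 0.084, 0.001], [0.084, 0.996, -0.001], [-0.001, -0.001, -1.0]]
wrist_force: [-1.0, -0.9, 5.0]
opening: 0.091
finger_force: 80.2
```

carry_out(motion=[0,0,0,0,0,0,1,0,0,0,0,0,0,1,0,0,0,0,0,0,1,0,0,0,0,0,0,1,0,0,0,0,0,0,1,0,0,0,0,0,0,1,0,0,0,0,0,0,1,0,0,0,0,0,0,1,0,0,0,0,0,0,1,0,0,0,0,0,0,1])

```text
time_s: 21.1
eef_pos: [0.5664, -0.1491, 0.1437]
eef_rot: [[-0.997, 0.084, 0.001], [0.084, 0.997, -0.001], [-0.001, -0.001, -1.0]]
wrist_force: [0.5, -1.3, 6.1]
opening: 0.09
finger_force: 80.2
```

carry_out(motion=[0,0,0,0,0,0,1,0,0,0,0,0,0,1,0,0,0,0,0,0,1,0,0,0,0,0,0,1,0,0,0,0,0,0,1,0,0,0,0,0,0,1,0,0,0,0,0,0,1,0,0,0,0,0,0,1,0,0,0,0,0,0,1,0,0,0,0,0,0,1])

```text
time_s: 21.93
eef_pos: [0.5664, -0.1491, 0.1437]
eef_rot: [[-0.996, 0.084, 0.001], [0.084, 0.996, -0.001], [-0.001, -0.001, -1.0]]
wrist_force: [0.2, -1.0, 5.7]
opening: 0.094
finger_force: 80.2
```

```bash
python3 st.py;python3 lid.py;python3 - <<'E'
from h import *
S=snapshot("side");T=snapshot("top")
c=np.hstack([S["frame"][90:270,170:370],T["frame"][120:300,200:400]])
cv2.imwrite("pics/lid2.png",cv2.resize(c,None,fx=2,fy=2,interpolation=cv2.INTER_CUBIC)[:,:,::-1])
E
```

```text
21.9333 [ 0.56641 -0.14912  0.14371] [ 0.21 -1.02  5.66] [-0.285  0.014  0.128] cw -269.7 0.09359133227239798
lid diff 68.36422222222222 209
```

View pics/lid2.png

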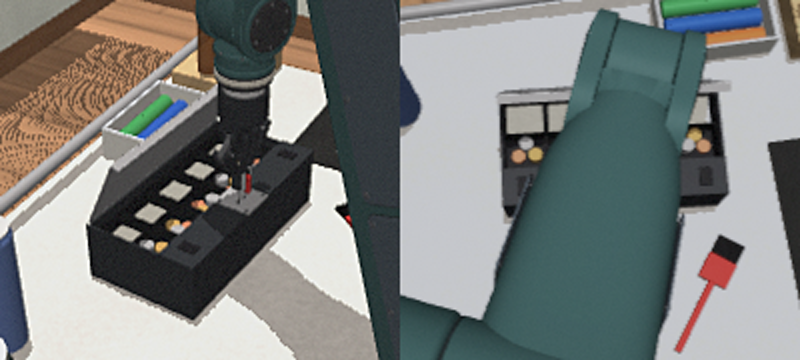

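The picture shows the lid fully open, with the tray visible and the lid upright. Now I'll release and withdraw straight up.

carry_out(motion=[0,0,-0.0005,0,0,0,1,0,0,0,0,0,0,0.85,0,0,0,0,0,0,0.7,0,0,0,0,0,0,0.5,0,0,0,0,0,0,0.5,0,0,0,0,0,0,0.5,0,0,0,0,0,0,0.5,0,0,-0.005,0,0,0,0.5,0,0,-0.008,0,0,0,0.5,0,0,-0.01,0,0,0,0.5])

```text
time_s: 22.92
eef_pos: [0.5659, -0.1486, 0.1675]
eef_rot: [[-0.997, 0.084, -0.0], [0.084, 0.997, 0.0], [0.0, 0.0, -1.0]]
wrist_force: [-0.2, -0.6, -0.4]
opening: 0.498
finger_force: 0.0
```

carry_out(motion=[0,0,-0.015,0,0,0,0.5,0,0,-0.015,0,0,0,0.5,0,0,-0.015,0,0,0,0.5,0,0,-0.015,0,0,0,0.5,0,0,-0.015,0,0,0,0.5,0,0,-0.015,0,0,0,0.5,0,0,-0.01,0,0,0,0.5,0,0,0,0,0,0,0.5,0,0,0,0,0,0,0.5])

```text
time_s: 23.67
eef_pos: [0.5663, -0.1488, 0.2677]
eef_rot: [[-0.997, 0.083, 0.001], [0.083, 0.997, -0.001], [-0.001, -0.0, -1.0]]
wrist_force: [1.0, -0.2, -0.7]
opening: 0.495
finger_force: 0.0
```

```bash
python3 st.py;python3 - <<'E'
from h import *
S=snapshot("side");T=snapshot("top")
c=np.hstack([S["frame"][90:270,170:370],T["frame"][120:300,200:400]])
cv2.imwrite("pics/end.png",cv2.resize(c,None,fx=2,fy=2,interpolation=cv2.INTER_CUBIC)[:,:,::-1])
E
```

```text
23.6667 [ 0.56627 -0.14876  0.26767] [ 0.97 -0.22 -0.65] [-0.025  0.048  0.008] cw -269.71 0.49527959207122807
```

View pics/end.png

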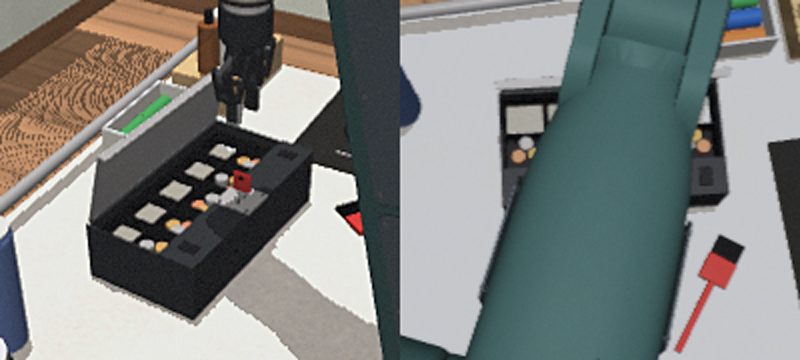

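The picture shows the lid open, the red key standing in the lock at about crop (242,182), and the gripper clear above it.

```bash
python3 -c "
from plant import *
print(finish_job())"
```

```text
the job is handed in; nothing more can be done
None
```

The till is open: the red key went fully home, the bolt let go at about 90° clockwise as read at the gripper, and the key is left standing in the lock. The blue key and the other things were not touched; I handed the job in at about 24 s.

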